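# Set the crystal-holding stand on a watch and lock it

### The arm

A 6-joint arm with a two-finger parallel gripper is mounted at the origin on a cart in front of the work surface, level with it; the furniture and walls round the work are solid. World frame = base frame: x ahead of the robot, y to its left, z up, the work surface at z = 0. Lengths are in m, angles in rad, forces in N, time in s.
With the tool pointing down it reaches from about 0.35 to 0.85 m from the base axis. Payload 8.1 kg.
Tool frame: the origin (TCP) lies between the finger pads, 19 mm behind the fingertips; this is the grasp point; z points along the fingers, y is the line along which they close (so a half turn about z gives the same grasp; the last joint's range is limited). The gripper opens to 93 mm and grips with 3 to 60 N. Pads are 15 mm wide; open, the fingers measure 128 mm over their backs; the gripper's body (75 mm by 188 mm) begins 65 mm behind the grasp point.
Start: joints at [-1.345, 0.13, 1.488, -0, 1.523, -0.085], TCP at [0.184, -0.571, 0.237] pointing down, gripper open.
Joint ranges: [-2.96, 2.96], [-0.89, 2.26], [0.02, 2.5], [-1.34, 4.48], [0, 2.73], [-2.66, 2.66]. Speed limits (rad/s): [2.39, 2.39, 2.79, 3.14, 3.14, 3.14].

### API

Orientations are given as a rotation vector (axis times angle).
In Python, from plant import read_state, eyes, workorder gives the robot as it stands. The module is installed in compiled form; this text tells all that it offers.
- The arm moves only by the tool play_rows, never from a script. Its argument "targets" is one flat list of numbers, 4 for each row, row after row: the shift along the tool's x, y, z in cm, then the turn about the tool's z in degrees. In form: [dx, dy, dz, roll, dx, dy, dz, roll, ...]. A call has 1 to 8 rows; each row is the pose to reach, as a shift and turn from the pose commanded when the call began, along the tool's axes at that moment; what a row does not reach only later rows make up. A row lasts 1/12 s, in which the tool goes at most 41.7 mm and 7.16 degrees, less where a joint would pass 70% of its speed; a pose out of reach is approached as far as the arm can. A call with a gripper value outside its range is refused whole. "grip" is the finger opening in cm, from 0 to 9.3, set as the call begins (left out, the last holds). The fingers move at their own pace and stop on an object; "grip_force" is the grip in N (left out, the last holds). Time passes only in rows, so rows that repeat a pose let the fingers close. It gives the time, the measured TCP pose, the force, the opening and the grip force at its end, in the units of the state.
- read_state(): the state, without advancing time (a new reading comes with each control period).
- eyes.read_camera(name): name is "scene" or "top"; returns a dict with "image" (400x640x3 uint8, red, green, blue), "vfov" (degrees; the focal length in pixels is half the picture's height over the tangent of half this angle, whatever the lens; pixels are square), "cx", "cy" (the principal point, pixels), "cam_to_world" (4x4, takes a point from camera to world coordinates). Camera axes: x right, y up, looking along -z (the intrinsics and any distortion apply to the point x, -y, -z); pixel columns grow to the right and rows downward; lengths in m; the calibration is good to about 2 mm. A picture is of the moment at which its call begins. There is no depth.
- workorder.close_job(): hands the job in; it is judged then, once.
The state is a dict: "t": time; "q": joint angles; "dq": joint speeds; "joint_torque": joint torques, N m; "tool_pos": TCP position; "orientation": TCP orientation; "force": force on the tool from outside, world axes, zero at the start; "wrist_torque": the same for the moment, N m; "opening": finger opening in m; "gripper_force": force on a finger pad.
Only numpy, scipy, OpenCV 4.12 (cv2) and the standard library are available. Lean on these libraries where they do the work, as an engineer would, in place of code of your own. Each camera call takes 0.05 s, during which the arm holds its last target. There are 200 camera calls.

### The job

A watch sits in the holding stand while its new crystal sets. Swing the lock ring's lever anticlockwise to free the adjuster, turn the knob on top clockwise until you feel the foot bear snugly on the watch (a definite, light resistance, without crushing the crystal), then swing the lever back clockwise until the lock ring is firmly tight again, without forcing it. Leave the things standing round the stand where they are, and let go.

Things in the scene. Friction and masses are not known exactly. Their poses are not given: they have to be found in the camera images.
- stand: Grey C-shaped holding stand, screwed down: base plate 150 x 100 x 10 mm, column at the back, arm (top 96 mm up) carrying on one vertical axis the lock ring and, above it, the knob. Origin on that axis at the worktop; z up, +x to the column. Turns below are seen from above. The stall's uprights stand at the worktop's front corners: draw the arm in before swinging past them.
- post_grip (a point): Point in the lever's finger post, 133 mm up, a good TCP height. The post is a bright upright pin, 12 mm thick, 109 to 149 mm up, 70 mm from the axis, at the end of the lock ring's lever (bar 10 mm thick, ring 52 mm across, 96 to 111 mm up). Grip it from above and lead it along the arc; it may turn in the fingers.
- lock_ring (a joint): Lever angle, rad; grows anticlockwise (loosening), stop at 1.2. Starts tight near 0. Its bite ends 0.1 to 0.4 rad from there; 0.5 off is surely loose. Swinging free drags 6-8 N at the post. Back clockwise, the drag rises gradually from the bite on, about 1 N per 0.1 rad; the lever stays where left. Firm is 3 to 5 N over free drag (at least 2.5); 9 N over is forced. Wear and first tightness vary.
- adjuster_grip (a point): Point on the axis inside the adjuster's knob, 136 mm up, a good TCP height. The knob is dark, round and ribbed, 34 mm across, 120 to 146 mm up; grip it across from above. It turns without rising. Clockwise lowers the foot by 4 mm per rad; first touch comes 0.6 to 2.4 rad from the start, so regrasp as needed. With the lock ring tight it is clamped.
- adjuster: Knob with sleeve; origin on the axis, 118 mm up. Its thread drags 0.25 N m either way, so it stays where left, and a hand resting on it feels that drag with either sign: compare the vertical torque with readings taken alike in free turning. From first touch the anticlockwise torque on the hand rises about 0.5 N m per rad: snug is 0.09 to 0.20 N m over free turning, 0.30 crushes the crystal.
- foot: Sprung foot under the spindle: black rubber disc 23 mm across with a bright collar. Origin at the centre of its underside, on the axis, 37 to 39 mm up at the start, 2.5 to 9.5 mm above the watch. 1 N on the watch adds 0.004 N m at the knob.
- nest: Round aluminium cup, 60 mm across, 9 mm high, on the base plate under the foot. The watch (44 mm across) sits in it on packing of unknown height (watch top 30 to 34 mm up) and does not come out. Origin on the axis, 10 mm up.
- clamp_boss: Small round boss, 20 mm across, on the +y flank of the arm; in it, out of sight, is the clamp shoe that the lock ring presses on the adjuster's sleeve (about 14 N for each N of drag over the free drag at the post). Origin on the axis, 83 mm up.
- loupe: Bystander: black eye loupe, 33 mm across, 28 mm high, standing by the +y side of the stand. Origin at the centre of its underside.
- canister_c: Bystander: cream canister with a brown lid, 37 mm across, 48 mm high, standing by the +y side of the stand. Origin at the centre of its underside.
- screwdriver_blue: Bystander: small screwdriver, 98 mm long, 10 mm thick, lying by the -y side of the stand. Origin at the centre of its underside.

How it is judged:
By the outcome, as a careful person would: the job done as asked, in the order asked, and still so for the second after the job is handed in, with the robot touching nothing.
It also fails if it takes over 72 s, if anything falls off the work surface, if the arm or the gripper's body presses on something with over 40 N, if the wrist force passes 120 N, or if a joint passes its speed limit or range.

## Working session

There is one attempt and no reset: what is moved stays moved. The work goes in short steps, Python scripts to look and compute and a tool call to move; the robot and the scene stay as the last step left them, time stands still between calls to the robot, and variables do not carry over. Pictures are saved under pics/ and viewed, at most 10 in all, crops included, and the job is handed in when it is done.

Besides the shell and the picture viewer there is one more tool, called after "Request:" by a JSON object that holds its "name" and its "arguments", one argument or row to a line. play_rows: Moves the arm, as the interface text tells. Its arguments: {"type":"object","properties":{"targets":{"type":"array"},"grip":{"type":"number"},"grip_force":{"type":"number"}},"required":["targets"]}

```bash
ls; mkdir -p pics; python3 - <<'E'
from plant import read_state, eyes
import cv2,pickle
s=read_state();print(s)
d={}
for n in("scene","top"):
    c=eyes.read_camera(n);d[n]=c
    print(n,c["vfov"],c["cx"],c["cy"],c["cam_to_world"],[k for k in c])
    cv2.imwrite(f"pics/{n}0.png",c["image"][:,:,::-1])
pickle.dump(d,open("c0.pkl","wb"))
E
```

```text
pics
{'t': 0.0, 'q': array([-1.34536642e+00,  1.31124729e-01,  1.48930307e+00, -3.93309264e-05,
        1.52300267e+00, -8.53637081e-02]), 'dq': array([-0.00053554,  0.00071158, -0.00024041, -0.00042552, -0.00082172,
       -0.00195859]), 'joint_torque': array([-1.57786915e-03, -5.59838784e+01, -4.91765606e+01,  7.61963823e-02,
        3.51339590e-02, -1.29298564e-04]), 'tool_pos': array([ 0.18339425, -0.57070969,  0.23639613]), 'orientation': array([-3.10192810e+00, -4.85950666e-01,  2.63410628e-04]), 'force': array([-0.01133807,  0.2840808 , -0.23990382]), 'wrist_torque': array([-0.01925448, -0.00432764, -0.00662331]), 'gripper_force': 0.0, 'opening': 0.09316468974882133}
scene 49.476094980876965 320.9033502881805 203.55613090435398 [[-0.82067903  0.25454693 -0.5115582   0.16308022]
 [-0.57090179 -0.32830861  0.75251884  0.56143057]
 [ 0.0236024   0.90962592  0.41475729  0.46469897]
 [ 0.          0.          0.          1.        ]] ['image', 'vfov', 'cx', 'cy', 'cam_to_world']
top 51.078668833180785 316.2518240916628 205.2217487128212 [[ 0.41310947  0.85697289 -0.30812015  0.34572191]
 [-0.91067818  0.3878487  -0.14226256 -0.17195153]
 [-0.00241116  0.33936831  0.94065048  0.89180241]
 [ 0.          0.          0.          1.        ]] ['image', 'vfov', 'cx', 'cy', 'cam_to_world']
```

View pics/scene0.png

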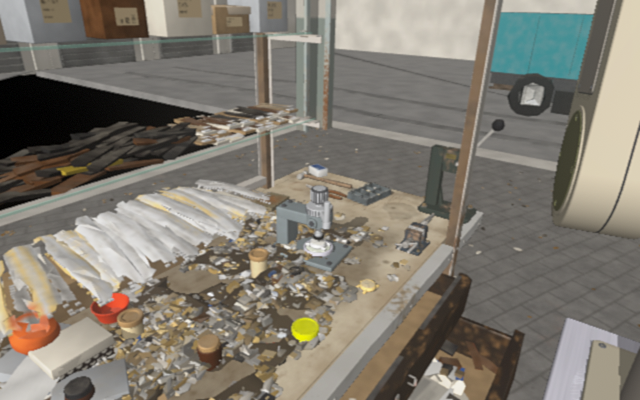

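View pics/top0.png

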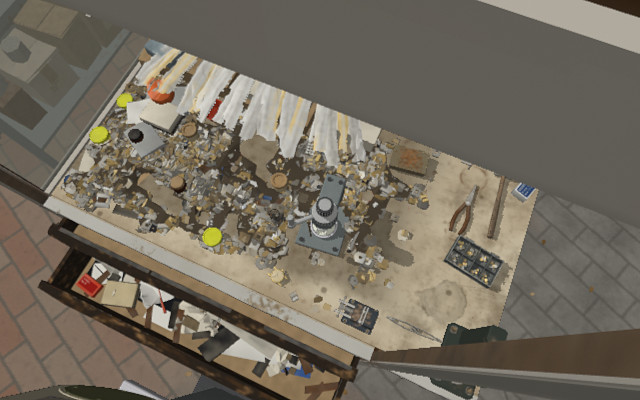

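Scene view: stand at about (315,225). Top view: stand at about (325,215), knob near (324,205). I'll enlarge both.

```bash
cat > h.py <<'E'
import numpy as np,cv2,pickle
def ray(c,u,v):
    f=200/np.tan(np.radians(c["vfov"]/2));M=c["cam_to_world"]
    d=M[:3,:3]@np.array([(u-c["cx"])/f,-(v-c["cy"])/f,-1.]);return M[:3,3],d/np.linalg.norm(d)
def onz(c,u,v,z):
    o,d=ray(c,u,v);return o+d*(z-o[2])/d[2]
def proj(c,p):
    f=200/np.tan(np.radians(c["vfov"]/2));M=c["cam_to_world"]
    q=M[:3,:3].T@(np.asarray(p)-M[:3,3]);return np.array([c["cx"]-f*q[0]/q[2],c["cy"]+f*q[1]/q[2]])
E
python3 - <<'E'
import pickle,cv2,numpy as np
d=pickle.load(open("c0.pkl","rb"))
a=d["top"]["image"][160:270,280:370,::-1];b=d["scene"]["image"][170:280,265:355,::-1]
im=np.hstack([cv2.resize(x,None,fx=4.4,fy=4.4,interpolation=cv2.INTER_CUBIC) for x in(a,b)])
cv2.imwrite("pics/crop0.png",im);print(im.shape)
E
```

```text
(484, 792, 3)
```

View pics/crop0.png

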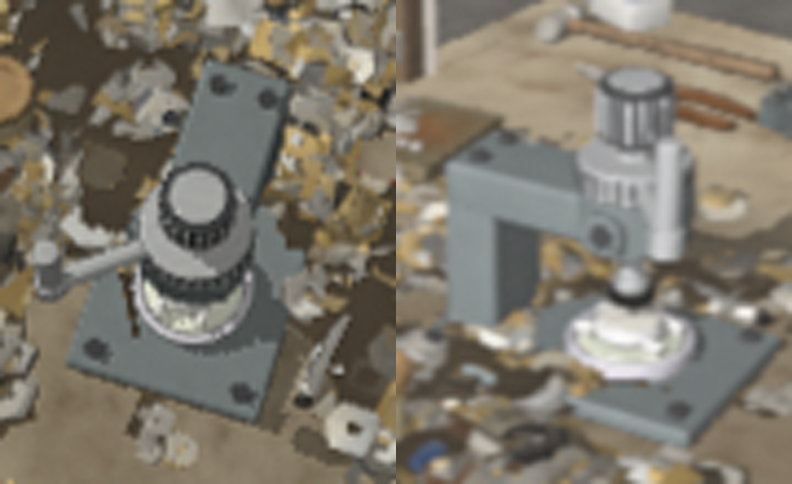

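Crop: in the top view the knob top is at ≈(324.4,204.1) and the post top at ≈(290.1,215.3), with the lever pointing left. In the scene view the knob top is at ≈(319.2,188.3) and the post top at ≈(326.4,202.6).

```bash
python3 - <<'E'
import pickle,numpy as np
from h import *
d=pickle.load(open("c0.pkl","rb"));T,S=d["top"],d["scene"]
def tri(a,b):
    A=0;B=0
    for o,r in(ray(T,*a),ray(S,*b)):
        P=np.eye(3)-np.outer(r,r);A=A+P;B=B+P@o
    return np.linalg.solve(A,B)
t=lambda x,y:(280+x/4.4-.39,160+y/4.4-.39); s=lambda x,y:(265+(x-396)/4.4-.39,170+y/4.4-.39)
k=onz(T,*t(197,196),.146);p=onz(T,*t(46,245),.149)
print("knob top",k,"scene",onz(S,*s(636,82),.146),"tri",tri(t(197,196),s(636,82)))
print("post",p,onz(S,*s(668,145),.149),tri(t(46,245),s(668,145)))
print(np.linalg.norm(p[:2]-k[:2]),np.degrees(np.arctan2(*(p-k)[1::-1])))
L,R=onz(T,*t(68,365),.01),onz(T,*t(258,420),.01)
print("base front L,R",L,R,np.linalg.norm(L-R))
a,b=onz(T,*t(208,63),.096),onz(T,*t(292,92),.096);print("arm back",a,b)
m=(L+R)/2;ax=k[:2]-m[:2];print("+x dir",np.degrees(np.arctan2(ax[1],ax[0])),np.linalg.norm(ax), "perp LR",np.degrees(np.arctan2((R-L)[1],(R-L)[0]))+90, (a+b)/2-k)
E
```

```text
knob top [ 0.59833055 -0.07231346  0.146     ] scene [ 0.59923677 -0.07285344  0.146     ] tri [ 0.5984983  -0.07222645  0.14627819]
post [ 0.55059895 -0.02325463  0.149     ] [ 0.54715492 -0.02080134  0.149     ] [ 0.55002    -0.02344657  0.14766746]
0.06844760338876378 134.21437879152458
base front L,R [ 0.53715414 -0.03229041  0.01      ] [ 0.55042991 -0.12861178  0.01      ] 0.09723194741535196
arm back [ 0.67842867 -0.04316648  0.096     ] [ 0.68107992 -0.08510522  0.096     ]
+x dir 8.486428750870116 0.05514227949370283 perp LR 7.847515128153489 [ 0.08142374  0.00817761 -0.05      ]
```

```bash
python3 - <<'E'
import pickle,numpy as np
from h import *
d=pickle.load(open("c0.pkl","rb"));T,S=d["top"],d["scene"]
for p in((372,352),(362,372),(505,345)):
  print(p,onz(T,*p,0))
for p in((455,245),(262,185)): print('S',p,onz(S,*p,0))
# waypoints for the swing, in start tool frame
th0=np.arctan2(-.571,.184)
for deg in(-60,-47,-34,-21,-8,-2):
  r=.385;f=np.radians(deg)-th0;print(deg,np.round(100*np.array([r*np.sin(f),r*np.cos(f)-.6]),1))
a=np.radians(17.8);g=np.array([.5494,-.0223])-[.1834,-.5707]
print("post",g@[np.cos(a),np.sin(a)],g@[np.sin(a),-np.cos(a)])
E
```

```text
(372, 352) [ 0.39841447 -0.26873449  0.        ]
(362, 372) [ 0.35551054 -0.26460887  0.        ]
(505, 345) [ 0.5217264  -0.50829187  0.        ]
S (455, 245) [ 0.38280191 -0.28233631  0.        ]
S (262, 185) [ 0.94004834 -0.28330031  0.        ]
-60 [  8.1 -22.4]
-47 [ 16.4 -25.1]
-34 [ 23.8 -29.7]
-21 [ 30.  -35.8]
-8 [ 34.6 -43.2]
-2 [ 36.2 -46.9]
post 0.5161226629853899 -0.4102632773632922
```

Right upright is at ≈(0.39,−0.275), r≈0.48, bearing −35°. I'll draw in to r≈0.365 and roll so that the gripper's long side is tangential before passing it.

Request:
{"name": "play_rows", "arguments": {
  "targets": [0,-3,0,-7,0,-7,0,-14,0,-11,0,-21,0,-15,0,-28,0,-19,0,-35,0,-22,0,-42,0,-23.5,0,-49,0,-23.5,0,-56],
  "grip": 5
}}

```text
t: 0.77
tool_pos: [0.111, -0.3453, 0.2372]
orientation: [-2.506, -1.894, 0.0]
force: [0.4, 0.4, -0.0]
opening: 0.0507
gripper_force: 0.0
```

Request:
{"name": "play_rows", "arguments": {
  "targets": [0,0,0,-7,0,0,0,-14,0,0,0,-21,0,0,0,-28,2.2,3.3,0,-35,4.8,6.1,0,-42,7.6,8.6,0,-49,10.8,10.8,0,-56]
}}

```text
t: 1.43
tool_pos: [0.2464, -0.2732, 0.2372]
orientation: [-1.326, -2.848, -0.0]
force: [0.0, 0.1, 0.3]
opening: 0.0499
gripper_force: 0.0
```

Request:
{"name": "play_rows", "arguments": {
  "targets": [0.3,3.8,0,0,1.1,7.6,0,0,2.2,11.2,0,0,3.6,14.7,0,0,5.5,18.1,0,-4.4,7.7,21.2,0,-4.4,7,25,0,-4.4,4,28,0,-4.4]
}}

```text
t: 2.1
tool_pos: [0.4345, -0.0594, 0.238]
orientation: [1.216, 2.895, 0.003]
force: [-0.4, -1.0, 1.2]
opening: 0.0502
gripper_force: 0.0
```

```bash
cat >> h.py <<'E'
def go(x,y,z,al=None):
    "shift (cm) and roll (deg) from the measured pose to a world pose"
    from plant import read_state
    from scipy.spatial.transform import Rotation as Ro
    s=read_state();R=Ro.from_rotvec(s["orientation"]).as_matrix()
    a=np.degrees(np.arctan2(R[1,0],R[0,0]));d=R.T@(np.array([x,y,z])-s["tool_pos"])*100
    print("t",round(s["t"],2),"pos",s["tool_pos"].round(4),"al",a.round(1),"shift",d.round(2),"roll",None if al is None else (a-al+180)%360-180)
    return s
E
python3 -c "
from h import *
go(.5494,-.0223,.2,134.5)"
```

```text
t 2.1 pos [ 0.4345 -0.0594  0.238 ] al 134.4 shift [-5.39 10.79  3.83] roll -0.06187065065802244
```

Request:
{"name": "play_rows", "arguments": {
  "targets": [-2,4,1,0,-4,8,2,0,-5.2,10.3,3.5,0,-5.2,10.3,3.5,0,-5.2,10.3,3.5,0]
}}

```text
t: 2.52
tool_pos: [0.5434, -0.0284, 0.1986]
orientation: [-1.217, -2.888, 0.003]
force: [0.1, -0.2, 0.2]
opening: 0.0502
gripper_force: 0.0
```

```bash
python3 - <<'E'
from h import *
from plant import eyes
go(.5494,-.0223,.133,134.5)
o=[]
for n in("top","scene"):
    c=eyes.read_camera(n);p=proj(c,[.575,-.045,.13]).astype(int);print(n,p)
    o.append(cv2.resize(c["image"][p[1]-50:p[1]+50,p[0]-40:p[0]+40,::-1],None,fx=4.9,fy=4.9,interpolation=cv2.INTER_CUBIC))
cv2.imwrite("pics/c1.png",np.hstack(o))
E
```

```text
t 2.52 pos [ 0.5434 -0.0284  0.1986] al 134.3 shift [-0.02  0.89  6.56] roll -0.2051166277846903
top [306 211]
scene [321 203]
```

View pics/c1.png

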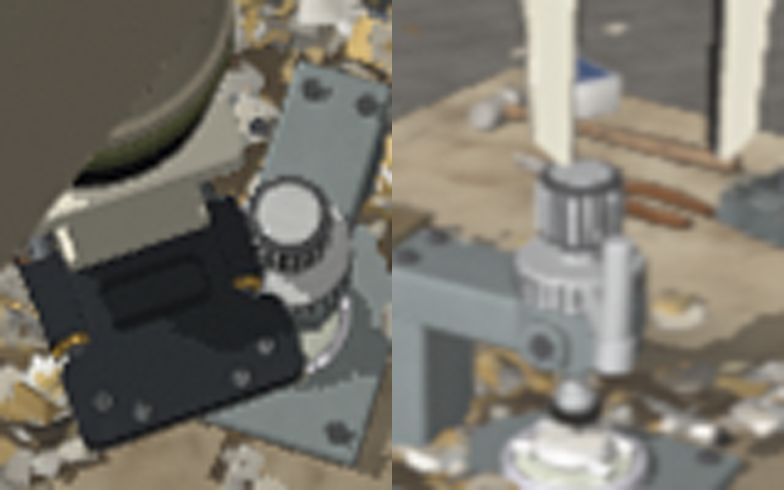

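Request:
{"name": "play_rows", "arguments": {
  "targets": [0,0.9,2,0,0,0.9,4.5,0,0,0.9,6.5,0,0,0.9,6.5,0,0,0.9,6.5,0]
}}

```text
t: 3.03
tool_pos: [0.5499, -0.0235, 0.1385]
orientation: [1.223, 2.893, 0.0]
force: [-0.1, 0.4, 0.5]
opening: 0.0501
gripper_force: 0.0
```

Request:
{"name": "play_rows", "arguments": {
  "targets": [0,0,0,0,0,0,0,0,0,0,0,0,0,0,0,0,0,0,0,0],
  "grip": 0.6,
  "grip_force": 15
}}

```text
t: 3.45
tool_pos: [0.5512, -0.0231, 0.1383]
orientation: [1.222, 2.893, 0.001]
force: [0.6, -0.1, -0.7]
opening: 0.0216
gripper_force: 0.0
```

```bash
python3 -c "
from h import *
s=go(.5494,-.0223,.133,134.5);print(s['force'],s['wrist_torque'],s['opening'],s['gripper_force'])"
```

```text
t 3.45 pos [ 0.5512 -0.0231  0.1383] al 134.2 shift [ 0.19 -0.07  0.53] roll -0.295999726914971
[ 0.5654399  -0.05383578 -0.74236132] [ 0.00736696 -0.12479853 -0.02738365] 0.021615391736242374 0.0
```

Request:
{"name": "play_rows", "arguments": {
  "targets": [0.1,0,0.4,0,0.1,0,0.4,0,0.1,0,0.4,0,0.1,0,0.4,0,0.1,0,0.4,0]
}}

```text
t: 3.87
tool_pos: [0.5499, -0.0229, 0.1334]
orientation: [1.223, 2.894, -0.001]
force: [-2.1, -5.2, 2.2]
opening: 0.0116
gripper_force: 15.0
```

```bash
python3 -c "
from h import *
s=go(.5494,-.0223,.133,134.5);print(s['force'],s['wrist_torque'],s['opening'],s['gripper_force'])"
```

```text
t 3.87 pos [ 0.5499 -0.0229  0.1334] al 134.2 shift [ 0.08 -0.    0.04] roll -0.302269425496263
[-2.0612405  -5.227569    2.23988084] [-0.83580857  0.21975614  0.02199482] 0.011570650055449931 15.00048503279686
```

Request:
{"name": "play_rows", "arguments": {
  "targets": [-0.01,-0.31,0,-2.5,-0.03,-0.61,0,-5,-0.06,-0.91,0,-7.5,-0.11,-1.22,0,-10,-0.17,-1.52,0,-12.5,-0.24,-1.81,0,-15,-0.32,-2.1,0,-17.5,-0.42,-2.39,0,-20]
}}

```text
t: 4.53
tool_pos: [0.5367, -0.0411, 0.1334]
orientation: [0.697, 3.062, 0.003]
force: [4.3, 2.9, -0.9]
opening: 0.012
gripper_force: 15.0
```

Request:
{"name": "play_rows", "arguments": {
  "targets": [-0.01,-0.31,0,-2.5,-0.03,-0.61,0,-5,-0.06,-0.91,0,-7.5,-0.11,-1.22,0,-10,-0.17,-1.52,0,-12.5,-0.24,-1.81,0,-15,-0.32,-2.1,0,-17.5,-0.42,-2.39,0,-20]
}}

```text
t: 5.2
tool_pos: [0.5299, -0.0641, 0.1334]
orientation: [0.155, 3.136, 0.004]
force: [2.3, 4.9, -0.5]
opening: 0.0114
gripper_force: 15.0
```

```bash
cat >> h.py <<'E'
AX=np.array([.5985,-.0722])
def lev():
    "post angle about the axis, tangential (anticlockwise +) and radial force on the tool, gravity-free axial torque"
    from plant import read_state
    s=read_state();d=s["tool_pos"][:2]-AX;r=np.linalg.norm(d);u=d/r
    t=np.array([-u[1],u[0]]);F=s["force"][:2]
    a=np.degrees(2*np.arctan2(s["orientation"][1],s["orientation"][0]))%360
    print("t",round(s["t"],2),"z",s["tool_pos"][2].round(4),"r",r.round(4),"ang",np.degrees(np.arctan2(d[1],d[0])).round(1)%360,"al",a.round(1),"Ft",(F@t).round(2),"Fr",(F@u).round(2),"Fz",s["force"][2].round(1),"tau",s["wrist_torque"].round(3),s["opening"].round(4),s["gripper_force"].round(1))
E
python3 -c "
from h import *
lev()"
```

```text
Traceback (most recent call last):
  File "h.py", line 25, in lev
    print("t",round(s["t"],2),"z",s["tool_pos"][2].round(4),"r",r.round(4),"ang",np.degrees(np.arctan2(d[1],d[0])).round(1)%360,"al",a.round(1),"Ft",(F@t).round(2),"Fr",(F@u).round(2),"Fz",s["force"][2].round(1),"tau",s["wrist_torque"].round(3),s["opening"].round(4),s["gripper_force"].round(1))
                                                                                                                                                                                                                                                     ^^^^^^^^^^^^^^^^^^
AttributeError: 'float' object has no attribute 'round'
```

Request:
{"name": "play_rows", "arguments": {
  "targets": [0,0,0,0,0,0,0,0,0,0,-2,0,0,0,-5,0,0,0,-6.7,0,-3,0,-6.7,0,-6.5,0,-6.7,0,-6.9,0,-6.7,0],
  "grip": 6
}}

```text
t: 5.87
tool_pos: [0.6008, -0.0725, 0.1988]
orientation: [-0.161, -3.137, -0.0]
force: [0.6, 0.1, -0.2]
opening: 0.0588
gripper_force: 0.0
```

```bash
sed -i 's/s\["gripper_force"\].round(1)/round(float(s["gripper_force"]),1)/; s/s\["opening"\].round(4)/round(float(s["opening"]),4)/' h.py
python3 - <<'E'
from h import *
from plant import eyes
lev();go(.5985,-.0722,.136,175)
import time
o=[]
for n in("top","scene"):
    c=eyes.read_camera(n);p=proj(c,[.575,-.055,.13]).astype(int);print(n,p)
    o.append(cv2.resize(c["image"][p[1]-50:p[1]+50,p[0]-40:p[0]+40,::-1],None,fx=4.9,fy=4.9,interpolation=cv2.INTER_CUBIC))
cv2.imwrite("pics/c2.png",np.hstack(o));go(.5985,-.0722,.136,175)
E
```

```text
t 5.87 z 0.1988 r 0.0024 ang 352.8 al 174.1 Ft 0.21 Fr 0.58 Fz -0.2 tau [ 0.082 -0.159 -0.016] 0.0588 0.0
t 5.87 pos [ 0.6008 -0.0725  0.1988] al 174.1 shift [0.23 0.   6.28] roll -0.8917567207359696
top [311 213]
scene [324 202]
t 5.97 pos [ 0.5981 -0.0721  0.1989] al 174.2 shift [-0.06 -0.01  6.29] roll -0.8487317257777249
```

View pics/c2.png

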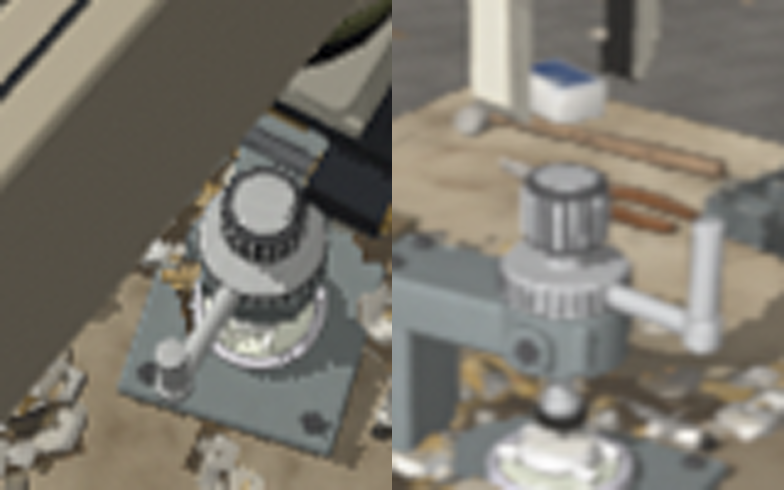

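Lever is swung out (post toward the robot) and the gripper is on the axis. Next: descend onto the knob and grip it.

Request:
{"name": "play_rows", "arguments": {
  "targets": [0,0,3,0,0,0,6,0,0,0,6.3,0,0,0,6.3,0,0,0,6.3,0],
  "grip": 6
}}

```text
t: 6.38
tool_pos: [0.5976, -0.0722, 0.1387]
orientation: [0.159, 3.137, -0.0]
force: [0.2, -0.3, 0.6]
opening: 0.0596
gripper_force: 0.0
```

Request:
{"name": "play_rows", "arguments": {
  "targets": [0,0,0,0,0,0,0,0,0,0,0,0,0,0,0,0,0,0,0,0,0,0,0,0],
  "grip": 2.8,
  "grip_force": 50
}}

```text
t: 6.88
tool_pos: [0.5985, -0.0718, 0.1384]
orientation: [0.158, 3.136, 0.001]
force: [-0.4, 3.8, 6.1]
opening: 0.0333
gripper_force: 50.0
```

```bash
python3 -c "
from h import *
lev();s=go(.5985,-.0722,.136,175);print(s['q'],s['force'])"
```

```text
t 6.88 z 0.1384 r 0.0004 ang 97.3 al 174.2 Ft -0.09 Fr 3.81 Fz 6.1 tau [ 0.678 -0.111 -0.043] 0.0333 50.0
t 6.88 pos [ 0.5985 -0.0718  0.1384] al 174.2 shift [-0.01 -0.04  0.24] roll -0.7809700638111963
[-2.05047126e-01  2.02010888e-01  1.59203507e+00  9.07238630e-04
  1.34626272e+00 -1.67514843e+00] [-0.39276599  3.78683501  6.10797361]
```

Request:
{"name": "play_rows", "arguments": {
  "targets": [0,0,0,2,0,0,0,4,0,0,0,6,0,0,0,8,0,0,0,10,0,0,0,12]
}}

```text
t: 7.38
tool_pos: [0.5985, -0.0718, 0.1384]
orientation: [0.487, 3.102, 0.001]
force: [-0.0, 3.1, 5.0]
opening: 0.0331
gripper_force: 50.0
```

```bash
python3 -c "
from h import *
lev()"
```

```text
t 7.38 z 0.1384 r 0.0004 ang 94.7 al 162.1 Ft -0.21 Fr 3.05 Fz 5.0 tau [0.647 0.004 0.208] 0.0331 50.0
```

Request:
{"name": "play_rows", "arguments": {
  "targets": [0,0,0,2,0,0,0,4,0,0,0,6,0,0,0,8,0,0,0,10,0,0,0,12]
}}

```text
t: 7.88
tool_pos: [0.5985, -0.0718, 0.1384]
orientation: [0.809, 3.034, 0.001]
force: [-0.6, 3.4, 5.6]
opening: 0.033
gripper_force: 50.0
```

```bash
python3 -c "
from h import *
lev()"
```

```text
t 7.88 z 0.1384 r 0.0004 ang 90.7 al 150.1 Ft 0.6 Fr 3.45 Fz 5.6 tau [ 0.587 -0.044  0.236] 0.033 50.0
```

Request:
{"name": "play_rows", "arguments": {
  "targets": [0,0,0,2,0,0,0,4,0,0,0,6,0,0,0,8,0,0,0,10,0,0,0,12]
}}

```text
t: 8.38
tool_pos: [0.5985, -0.0719, 0.1384]
orientation: [1.122, 2.933, 0.001]
force: [0.4, 3.0, 5.1]
opening: 0.0331
gripper_force: 50.0
```

```bash
python3 -c "
from h import *
lev()"
```

```text
t 8.38 z 0.1384 r 0.0003 ang 95.0 al 138.1 Ft -0.62 Fr 2.91 Fz 5.1 tau [0.534 0.008 0.246] 0.0331 50.0
```

Request:
{"name": "play_rows", "arguments": {
  "targets": [0,0,0,2,0,0,0,4,0,0,0,6,0,0,0,8,0,0,0,10]
}}

```text
t: 8.8
tool_pos: [0.5985, -0.0718, 0.1384]
orientation: [1.373, 2.824, 0.001]
force: [-0.2, 2.6, 5.8]
opening: 0.0334
gripper_force: 50.0
```

```bash
python3 -c "
from h import *
lev()"
```

```text
t 8.8 z 0.1384 r 0.0004 ang 95.2 al 128.1 Ft -0.05 Fr 2.61 Fz 5.8 tau [ 0.531 -0.016  0.254] 0.0334 50.0
```

Request:
{"name": "play_rows", "arguments": {
  "targets": [0,0,0,2,0,0,0,4,0,0,0,6,0,0,0,8,0,0,0,10]
}}

```text
t: 9.22
tool_pos: [0.5985, -0.0719, 0.1384]
orientation: [1.614, 2.694, 0.002]
force: [-2.1, 3.2, 6.3]
opening: 0.0332
gripper_force: 50.0
```

```bash
python3 -c "
from h import *
lev()"
```

```text
t 9.22 z 0.1384 r 0.0003 ang 95.8 al 118.1 Ft 1.77 Fr 3.4 Fz 6.3 tau [0.524 0.051 0.216] 0.0332 50.0
```

Free so far: the mean is about 0.24. Continuing.

Request:
{"name": "play_rows", "arguments": {
  "targets": [0,0,0,2,0,0,0,4,0,0,0,6,0,0,0,8,0,0,0,10]
}}

```text
t: 9.63
tool_pos: [0.5985, -0.0719, 0.1384]
orientation: [1.843, 2.543, 0.002]
force: [-0.5, 4.1, 5.6]
opening: 0.0333
gripper_force: 50.0
```

```bash
python3 -c "
from h import *
lev()"
```

```text
t 9.63 z 0.1384 r 0.0003 ang 94.5 al 108.1 Ft 0.22 Fr 4.14 Fz 5.6 tau [0.507 0.021 0.254] 0.0333 50.0
```

Request:
{"name": "play_rows", "arguments": {
  "targets": [0,0,0,2,0,0,0,4,0,0,0,6,0,0,0,8,0,0,0,10]
}}

```text
t: 10.05
tool_pos: [0.5984, -0.0719, 0.1384]
orientation: [2.058, 2.373, 0.002]
force: [-0.8, 1.6, 5.9]
opening: 0.0332
gripper_force: 50.0
```

```bash
python3 -c "
from h import *
lev()"
```

```text
t 10.05 z 0.1384 r 0.0003 ang 99.5 al 98.1 Ft 0.56 Fr 1.68 Fz 5.9 tau [0.495 0.057 0.262] 0.0332 50.0
```

Request:
{"name": "play_rows", "arguments": {
  "targets": [0,0,0,2,0,0,0,4,0,0,0,6,0,0,0,8]
}}

```text
t: 10.38
tool_pos: [0.5985, -0.0719, 0.1384]
orientation: [2.218, 2.224, 0.002]
force: [-0.9, 3.1, 5.0]
opening: 0.0332
gripper_force: 50.0
```

```bash
python3 -c "
from h import *
lev()"
```

```text
t 10.38 z 0.1384 r 0.0003 ang 96.6 al 90.1 Ft 0.52 Fr 3.22 Fz 5.0 tau [0.46  0.08  0.204] 0.0332 50.0
```

Request:
{"name": "play_rows", "arguments": {
  "targets": [0,0,0,2,0,0,0,4,0,0,0,6,0,0,0,8]
}}

```text
t: 10.72
tool_pos: [0.5984, -0.0719, 0.1384]
orientation: [2.368, 2.064, 0.002]
force: [-1.1, 3.3, 5.9]
opening: 0.0333
gripper_force: 50.0
```

```bash
python3 -c "
from h import *
lev()"
```

```text
t 10.72 z 0.1384 r 0.0003 ang 106.5 al 82.1 Ft 0.12 Fr 3.5 Fz 5.9 tau [0.446 0.108 0.248] 0.0333 50.0
```

Still free after 92°.

Request:
{"name": "play_rows", "arguments": {
  "targets": [0,0,0,2,0,0,0,4,0,0,0,6,0,0,0,8,0,0,0,10]
}}

```text
t: 11.13
tool_pos: [0.5985, -0.0719, 0.1385]
orientation: [2.539, 1.849, 0.002]
force: [-1.7, 3.2, 5.5]
opening: 0.0332
gripper_force: 50.0
```

```bash
python3 -c "
from h import *
lev()"
```

```text
t 11.13 z 0.1385 r 0.0003 ang 96.6 al 72.1 Ft 1.36 Fr 3.41 Fz 5.5 tau [0.501 0.132 0.211] 0.0332 50.0
```

Request:
{"name": "play_rows", "arguments": {
  "targets": [0,0,0,2,0,0,0,4,0,0,0,6,0,0,0,8]
}}

```text
t: 11.47
tool_pos: [0.5984, -0.0719, 0.1384]
orientation: [2.662, 1.668, 0.002]
force: [-0.9, 4.0, 5.4]
opening: 0.0331
gripper_force: 50.0
```

```bash
python3 -c "
from h import *
lev()"
```

```text
t 11.47 z 0.1384 r 0.0003 ang 108.5 al 64.1 Ft -0.35 Fr 4.05 Fz 5.4 tau [0.49  0.154 0.242] 0.0331 50.0
```

Request:
{"name": "play_rows", "arguments": {
  "targets": [0,0,0,2,0,0,0,4,0,0,0,6,0,0,0,8,0,0,0,10]
}}

```text
t: 11.88
tool_pos: [0.5985, -0.0719, 0.1384]
orientation: [2.797, 1.43, 0.002]
force: [-0.9, 3.1, 6.0]
opening: 0.0329
gripper_force: 50.0
```

```bash
python3 -c "
from h import *
lev()"
```

```text
t 11.88 z 0.1384 r 0.0003 ang 99.4 al 54.1 Ft 0.35 Fr 3.21 Fz 6.0 tau [0.545 0.169 0.283] 0.0329 50.0
```

Request:
{"name": "play_rows", "arguments": {
  "targets": [0,0,0,2,0,0,0,4,0,0,0,6,0,0,0,8]
}}

```text
t: 12.22
tool_pos: [0.5984, -0.0719, 0.1384]
orientation: [2.89, 1.231, 0.002]
force: [-0.9, 3.2, 6.4]
opening: 0.0333
gripper_force: 50.0
```

```bash
python3 -c "
from h import *
from plant import eyes
lev()
c=eyes.read_camera('scene');p=proj(c,[.5985,-.0722,.07]).astype(int)
a=pickle.load(open('c0.pkl','rb'))['scene']
f=lambda c:cv2.resize(c['image'][p[1]-40:p[1]+40,p[0]-32:p[0]+32,::-1],None,fx=6,fy=6,interpolation=cv2.INTER_CUBIC)
cv2.imwrite('pics/c3.png',np.hstack([f(a),f(c)]));lev()"
```

```text
t 12.22 z 0.1384 r 0.0003 ang 104.2 al 46.2 Ft 0.04 Fr 3.35 Fz 6.4 tau [0.514 0.168 0.311] 0.0333 50.0
t 12.27 z 0.1384 r 0.0003 ang 106.1 al 46.0 Ft -0.53 Fr 1.87 Fz 5.1 tau [0.545 0.138 0.288] 0.0333 50.0
```

View pics/c3.png

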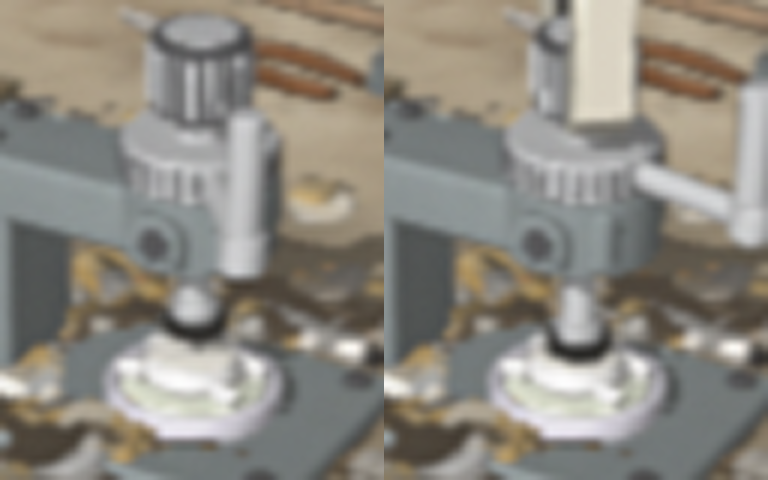

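The foot is now down on the watch and the torque has begun to rise (≈0.29–0.31 against a free 0.237). I'll finish in small steps.

Request:
{"name": "play_rows", "arguments": {
  "targets": [0,0,0,2]
}}

```text
t: 12.35
tool_pos: [0.5984, -0.0719, 0.1384]
orientation: [2.91, 1.183, 0.002]
force: [-0.1, 2.4, 6.4]
opening: 0.0335
gripper_force: 50.0
```

```bash
python3 -c "
from h import *
lev()"
```

```text
t 12.35 z 0.1384 r 0.0003 ang 104.8 al 44.3 Ft -0.55 Fr 2.3 Fz 6.4 tau [0.491 0.192 0.382] 0.0335 50.0
```

Request:
{"name": "play_rows", "arguments": {
  "targets": [0,0,0,2]
}}

```text
t: 12.43
tool_pos: [0.5984, -0.0719, 0.1384]
orientation: [2.931, 1.13, 0.002]
force: [-0.3, 2.7, 6.1]
opening: 0.0336
gripper_force: 50.0
```

```bash
python3 -c "
from h import *
lev()"
```

```text
t 12.43 z 0.1384 r 0.0003 ang 112.5 al 42.2 Ft -0.8 Fr 2.6 Fz 6.1 tau [0.52  0.187 0.375] 0.0336 50.0
```

Request:
{"name": "play_rows", "arguments": {
  "targets": [0,0,0,2]
}}

```text
t: 12.52
tool_pos: [0.5984, -0.0719, 0.1384]
orientation: [2.95, 1.079, 0.002]
force: [-0.9, 3.3, 5.9]
opening: 0.0333
gripper_force: 50.0
```

```bash
python3 -c "
from h import *
lev()"
```

```text
t 12.52 z 0.1384 r 0.0003 ang 107.6 al 40.2 Ft -0.12 Fr 3.46 Fz 5.9 tau [0.569 0.161 0.431] 0.0333 50.0
```

```bash
python3 -c "
from plant import eyes,read_state
import numpy as np
v=[]
for i in range(8):
    eyes.read_camera('top');v.append(read_state()['wrist_torque'][2])
print(np.round(v,3),np.mean(v),read_state()['orientation'])"
```

```text
[0.338 0.197 0.182 0.192 0.165 0.18  0.115 0.138] 0.1883196166978045 [2.94983253e+00 1.08052405e+00 2.09863027e-03]
```

Request:
{"name": "play_rows", "arguments": {
  "targets": [0,0,0,-1,0,0,0,-2,0,0,0,-2]
}}

```text
t: 13.17
tool_pos: [0.5984, -0.0719, 0.1384]
orientation: [2.93, 1.133, 0.002]
force: [-1.3, 3.4, 5.5]
opening: 0.0329
gripper_force: 50.0
```

Request:
{"name": "play_rows", "arguments": {
  "targets": [0,0,0,0,0,0,0,0,0,0,-1,0,0,0,-4,0,0,0,-6,0,0,0,-6,0],
  "grip": 6
}}

```text
t: 13.67
tool_pos: [0.6005, -0.0731, 0.2036]
orientation: [2.927, 1.129, 0.01]
force: [0.3, 0.0, 1.0]
opening: 0.0594
gripper_force: 0.0
```

```bash
python3 - <<'E'
from h import *
lev();a=np.radians(173.3)
go(AX[0]+.0693*np.cos(a),AX[1]+.0693*np.sin(a),.2,-6.5)
E
```

```text
t 13.67 z 0.2036 r 0.0021 ang 336.4 al 42.2 Ft 0.13 Fr 0.26 Fz 1.0 tau [-0.063 -0.042 -0.008] 0.0594 0.0
t 13.67 pos [ 0.6005 -0.0731  0.2036] al 42.2 shift [-4.65 -5.42  0.31] roll 48.696305016364306
```

Request:
{"name": "play_rows", "arguments": {
  "targets": [-1,-1,0,7,-2,-2,0,14,-3,-3.5,0,21,-4,-4.7,0,28,-4.6,-5.4,0,35,-4.6,-5.4,0,42,-4.6,-5.4,0,49,-4.6,-5.4,0,49],
  "grip": 5
}}

```text
t: 14.33
tool_pos: [0.5273, -0.0634, 0.1976]
orientation: [3.135, -0.196, 0.0]
force: [-0.2, -0.1, 1.6]
opening: 0.0499
gripper_force: 0.0
```

```bash
python3 - <<'E'
from h import *
lev();a=np.radians(173.3)
go(AX[0]+.0693*np.cos(a),AX[1]+.0693*np.sin(a),.133,-6.5)
E
```

```text
t 14.33 z 0.1976 r 0.0718 ang 172.9 al 352.8 Ft 0.16 Fr 0.17 Fz 1.6 tau [ 0.083  0.005 -0.026] 0.0499 0.0
t 14.33 pos [ 0.5273 -0.0634  0.1976] al -7.2 shift [0.25 0.04 6.46] roll -0.651851899761823
```

Request:
{"name": "play_rows", "arguments": {
  "targets": [0.1,0,3,0,0.1,0,6,0,0.1,0,6.5,0,0.1,0,6.5,0,0.1,0,6.5,0,0.1,0,6.5,0]
}}

```text
t: 14.83
tool_pos: [0.5297, -0.0636, 0.1345]
orientation: [3.136, -0.184, 0.004]
force: [-0.3, 0.3, 0.8]
opening: 0.0502
gripper_force: 0.0
```

Request:
{"name": "play_rows", "arguments": {
  "targets": [0,0,0,0,0,0,0,0,0,0,0,0,0,0,0,0,0,0,0,0,0,0,0,0,0,0,0,0,0,0,0,0],
  "grip": 0.6,
  "grip_force": 15
}}

```text
t: 15.5
tool_pos: [0.5285, -0.0636, 0.1325]
orientation: [3.136, -0.186, -0.0]
force: [-0.8, -2.0, 1.4]
opening: 0.0118
gripper_force: 15.0
```

```bash
python3 - <<'E'
from h import *
lev()
E
```

```text
t 15.5 z 0.1325 r 0.0706 ang 173.0 al 353.2 Ft 2.04 Fr 0.53 Fz 1.4 tau [-0.284  0.215  0.028] 0.0118 15.0
```

Request:
{"name": "play_rows", "arguments": {
  "targets": [0.004,-0.245,0,2,0.017,-0.49,0,4]
}}

```text
t: 15.67
tool_pos: [0.5291, -0.0594, 0.1325]
orientation: [3.126, -0.298, -0.0]
force: [-1.7, -5.5, 1.8]
opening: 0.0115
gripper_force: 15.0
```

```bash
python3 -c "import h;h.lev()"
```

```text
t 15.67 z 0.1325 r 0.0706 ang 169.5 al 349.1 Ft 5.74 Fr 0.66 Fz 1.8 tau [-0.842  0.27   0.046] 0.0115 15.0
```

Request:
{"name": "play_rows", "arguments": {
  "targets": [0.004,-0.245,0,2]
}}

```text
t: 15.75
tool_pos: [0.5296, -0.0569, 0.1325]
orientation: [3.12, -0.353, -0.001]
force: [-1.5, -5.0, 1.4]
opening: 0.0115
gripper_force: 15.0
```

```bash
python3 -c "import h;h.lev()"
```

```text
t 15.75 z 0.1325 r 0.0706 ang 167.5 al 347.1 Ft 5.21 Fr 0.41 Fz 1.4 tau [-0.743  0.314  0.014] 0.0115 15.0
```

Request:
{"name": "play_rows", "arguments": {
  "targets": [0.004,-0.245,0,2]
}}

```text
t: 15.83
tool_pos: [0.5301, -0.0545, 0.1325]
orientation: [3.114, -0.408, -0.0]
force: [-1.4, -4.7, 1.5]
opening: 0.0117
gripper_force: 15.0
```

```bash
python3 -c "import h;h.lev()"
```

```text
t 15.83 z 0.1325 r 0.0706 ang 165.5 al 345.1 Ft 4.94 Fr 0.14 Fz 1.5 tau [-0.825  0.381  0.018] 0.0117 15.0
```

Request:
{"name": "play_rows", "arguments": {
  "targets": [0.004,-0.245,0,2]
}}

```text
t: 15.92
tool_pos: [0.5308, -0.0522, 0.1325]
orientation: [3.106, -0.462, -0.001]
force: [-2.6, -4.9, 2.0]
opening: 0.0117
gripper_force: 15.0
```

```bash
python3 -c "import h;h.lev()"
```

```text
t 15.92 z 0.1325 r 0.0706 ang 163.5 al 343.1 Ft 5.48 Fr 1.07 Fz 2.0 tau [-0.784  0.348  0.046] 0.0117 15.0
```

Request:
{"name": "play_rows", "arguments": {
  "targets": [0.004,-0.245,0,2]
}}

```text
t: 16.0
tool_pos: [0.5315, -0.0498, 0.1325]
orientation: [3.097, -0.516, -0.001]
force: [-2.3, -3.9, 1.7]
opening: 0.0115
gripper_force: 15.0
```

```bash
python3 -c "import h;h.lev()"
```

```text
t 16.0 z 0.1325 r 0.0707 ang 161.5 al 341.1 Ft 4.39 Fr 0.91 Fz 1.7 tau [-0.729  0.417 -0.012] 0.0115 15.0
```

Request:
{"name": "play_rows", "arguments": {
  "targets": [0.004,-0.245,0,2]
}}

```text
t: 16.08
tool_pos: [0.5323, -0.0475, 0.1325]
orientation: [3.088, -0.57, -0.001]
force: [-2.3, -6.0, 1.5]
opening: 0.0114
gripper_force: 15.0
```

```bash
python3 -c "import h;h.lev()"
```

```text
t 16.08 z 0.1325 r 0.0707 ang 159.5 al 339.1 Ft 6.46 Fr 0.08 Fz 1.5 tau [-0.702  0.444  0.065] 0.0114 15.0
```

Request:
{"name": "play_rows", "arguments": {
  "targets": [0.004,-0.245,0,2]
}}

```text
t: 16.17
tool_pos: [0.5332, -0.0452, 0.1325]
orientation: [3.078, -0.624, -0.001]
force: [-2.4, -3.7, 1.6]
opening: 0.0119
gripper_force: 15.0
```

```bash
python3 -c "import h;h.lev()"
```

```text
t 16.17 z 0.1325 r 0.0707 ang 157.5 al 337.1 Ft 4.32 Fr 0.79 Fz 1.6 tau [-0.731  0.422  0.02 ] 0.0119 15.0
```

Request:
{"name": "play_rows", "arguments": {
  "targets": [0.004,-0.245,0,2]
}}

```text
t: 16.25
tool_pos: [0.5342, -0.0429, 0.1325]
orientation: [3.066, -0.677, -0.001]
force: [-3.4, -4.4, 2.9]
opening: 0.0116
gripper_force: 15.0
```

```bash
python3 -c "import h;h.lev()"
```

```text
t 16.25 z 0.1325 r 0.0707 ang 155.5 al 335.1 Ft 5.36 Fr 1.26 Fz 2.9 tau [-0.688  0.419  0.127] 0.0116 15.0
```

Request:
{"name": "play_rows", "arguments": {
  "targets": [0.004,-0.245,0,2]
}}

```text
t: 16.33
tool_pos: [0.5352, -0.0407, 0.1325]
orientation: [3.054, -0.731, -0.001]
force: [-2.8, -4.5, 2.2]
opening: 0.0121
gripper_force: 15.0
```

```bash
python3 -c "import h;h.lev()"
```

```text
t 16.33 z 0.1325 r 0.0707 ang 153.5 al 333.1 Ft 5.24 Fr 0.53 Fz 2.2 tau [-0.714  0.474  0.065] 0.0121 15.0
```

Request:
{"name": "play_rows", "arguments": {
  "targets": [0.004,-0.245,0,2]
}}

```text
t: 16.42
tool_pos: [0.5363, -0.0385, 0.1325]
orientation: [3.041, -0.784, -0.001]
force: [-3.8, -4.5, 2.2]
opening: 0.0115
gripper_force: 15.0
```

```bash
python3 -c "import h;h.lev()"
```

```text
t 16.42 z 0.1325 r 0.0707 ang 151.6 al 331.1 Ft 5.82 Fr 1.22 Fz 2.2 tau [-0.694  0.449  0.026] 0.0115 15.0
```

Request:
{"name": "play_rows", "arguments": {
  "targets": [0.004,-0.245,0,2]
}}

```text
t: 16.5
tool_pos: [0.5375, -0.0364, 0.1325]
orientation: [3.027, -0.837, -0.001]
force: [-2.2, -4.8, 1.7]
opening: 0.0118
gripper_force: 15.0
```

```bash
python3 -c "import h;h.lev()"
```

```text
t 16.5 z 0.1325 r 0.0707 ang 149.6 al 329.1 Ft 5.26 Fr -0.57 Fz 1.7 tau [-0.607  0.47   0.08 ] 0.0118 15.0
```

Request:
{"name": "play_rows", "arguments": {
  "targets": [0.004,-0.245,0,2]
}}

```text
t: 16.58
tool_pos: [0.5388, -0.0343, 0.1325]
orientation: [3.012, -0.889, -0.001]
force: [-3.4, -4.5, 3.1]
opening: 0.0113
gripper_force: 15.0
```

```bash
python3 -c "import h;h.lev()"
```

```text
t 16.58 z 0.1325 r 0.0707 ang 147.6 al 327.1 Ft 5.62 Fr 0.46 Fz 3.1 tau [-0.64   0.528  0.039] 0.0113 15.0
```

Request:
{"name": "play_rows", "arguments": {
  "targets": [0.004,-0.245,0,2]
}}

```text
t: 16.67
tool_pos: [0.5402, -0.0322, 0.1325]
orientation: [2.996, -0.942, -0.001]
force: [-3.3, -4.8, 2.7]
opening: 0.0114
gripper_force: 15.0
```

```bash
python3 -c "import h;h.lev()"
```

```text
t 16.67 z 0.1325 r 0.0707 ang 145.6 al 325.1 Ft 5.86 Fr 0.03 Fz 2.7 tau [-0.549  0.578  0.035] 0.0114 15.0
```

Request:
{"name": "play_rows", "arguments": {
  "targets": [0.004,-0.245,0,2]
}}

```text
t: 16.75
tool_pos: [0.5416, -0.0302, 0.1325]
orientation: [2.979, -0.994, -0.001]
force: [-2.6, -4.0, 2.9]
opening: 0.0117
gripper_force: 15.0
```

```bash
python3 -c "import h;h.lev()"
```

```text
t 16.75 z 0.1325 r 0.0707 ang 143.6 al 323.1 Ft 4.8 Fr -0.31 Fz 2.9 tau [-0.621  0.567  0.012] 0.0117 15.0
```

Request:
{"name": "play_rows", "arguments": {
  "targets": [0.004,-0.245,0,2]
}}

```text
t: 16.83
tool_pos: [0.543, -0.0282, 0.1325]
orientation: [2.961, -1.046, -0.001]
force: [-3.2, -4.1, 3.2]
opening: 0.0118
gripper_force: 15.0
```

```bash
python3 -c "import h;h.lev()"
```

```text
t 16.83 z 0.1325 r 0.0708 ang 141.6 al 321.1 Ft 5.24 Fr -0.07 Fz 3.2 tau [-0.536  0.584 -0.012] 0.0118 15.0
```

Request:
{"name": "play_rows", "arguments": {
  "targets": [0.004,-0.245,0,2]
}}

```text
t: 16.92
tool_pos: [0.5446, -0.0263, 0.1325]
orientation: [2.942, -1.097, -0.001]
force: [-4.5, -3.3, 2.8]
opening: 0.0116
gripper_force: 15.0
```

```bash
python3 -c "import h;h.lev()"
```

```text
t 16.92 z 0.1325 r 0.0707 ang 139.6 al 319.1 Ft 5.43 Fr 1.24 Fz 2.8 tau [-0.585  0.637  0.045] 0.0116 15.0
```

Request:
{"name": "play_rows", "arguments": {
  "targets": [0.004,-0.245,0,2]
}}

```text
t: 17.0
tool_pos: [0.5462, -0.0245, 0.1325]
orientation: [2.923, -1.148, -0.001]
force: [-4.4, -3.8, 2.6]
opening: 0.0116
gripper_force: 15.0
```

```bash
python3 -c "import h;h.lev()"
```

```text
t 17.0 z 0.1325 r 0.0708 ang 137.6 al 317.1 Ft 5.78 Fr 0.68 Fz 2.6 tau [-0.605  0.705  0.077] 0.0116 15.0
```

Request:
{"name": "play_rows", "arguments": {
  "targets": [0.004,-0.245,0,2]
}}

```text
t: 17.08
tool_pos: [0.5479, -0.0227, 0.1325]
orientation: [2.902, -1.199, -0.001]
force: [-4.7, -3.6, 3.4]
opening: 0.0112
gripper_force: 15.0
```

```bash
python3 -c "import h;h.lev()"
```

```text
t 17.08 z 0.1325 r 0.0708 ang 135.7 al 315.1 Ft 5.85 Fr 0.9 Fz 3.4 tau [-0.583  0.718  0.077] 0.0112 15.0
```

Request:
{"name": "play_rows", "arguments": {
  "targets": [0.004,-0.245,0,2]
}}

```text
t: 17.17
tool_pos: [0.5495, -0.0211, 0.1325]
orientation: [2.881, -1.25, -0.002]
force: [-5.1, -3.0, 4.3]
opening: 0.0115
gripper_force: 15.0
```

```bash
python3 -c "import h;h.lev()"
```

```text
t 17.17 z 0.1325 r 0.0708 ang 133.7 al 313.1 Ft 5.79 Fr 1.37 Fz 4.3 tau [-0.59   0.681  0.007] 0.0115 15.0
```

Request:
{"name": "play_rows", "arguments": {
  "targets": [0.004,-0.245,0,2]
}}

```text
t: 17.25
tool_pos: [0.5513, -0.0194, 0.1325]
orientation: [2.858, -1.3, -0.002]
force: [-5.3, -3.4, 3.8]
opening: 0.0115
gripper_force: 15.0
```

```bash
python3 -c "import h;h.lev()"
```

```text
t 17.25 z 0.1325 r 0.0708 ang 131.8 al 311.1 Ft 6.21 Fr 1.04 Fz 3.8 tau [-0.581  0.777  0.031] 0.0115 15.0
```

Request:
{"name": "play_rows", "arguments": {
  "targets": [0.004,-0.245,0,2]
}}

```text
t: 17.33
tool_pos: [0.5531, -0.0178, 0.1325]
orientation: [2.835, -1.349, -0.002]
force: [-5.7, -4.6, 4.0]
opening: 0.0119
gripper_force: 15.0
```

```bash
python3 -c "import h;h.lev()"
```

```text
t 17.33 z 0.1325 r 0.0708 ang 129.9 al 309.1 Ft 7.31 Fr 0.15 Fz 4.0 tau [-0.587  0.85   0.054] 0.0119 15.0
```

Request:
{"name": "play_rows", "arguments": {
  "targets": [0.004,-0.245,0,2]
}}

```text
t: 17.42
tool_pos: [0.555, -0.0163, 0.1325]
orientation: [2.811, -1.399, -0.002]
force: [-5.1, -3.4, 4.1]
opening: 0.012
gripper_force: 15.0
```

```bash
python3 -c "import h;h.lev()"
```

```text
t 17.42 z 0.1325 r 0.0708 ang 127.9 al 307.1 Ft 6.11 Fr 0.4 Fz 4.1 tau [-0.6    0.873  0.045] 0.012 15.0
```

Drag is rising from about 140°, now ≈1.6 N over free. Joint 6 would run near its limit, so I'll regrasp the post with a half turn of the wrist.

Request:
{"name": "play_rows", "arguments": {
  "targets": [0,0,0,0,0,0,0,0,0,0,0,0,0,0,-3,0,0,0,-5.5,0,0,0,-5.5,-7,0,0,-5.5,-14,0,0,-5.5,-21],
  "grip": 5
}}

```text
t: 18.08
tool_pos: [0.5562, -0.0156, 0.1883]
orientation: [-3.024, 0.85, -0.002]
force: [-0.5, 0.3, -0.9]
opening: 0.05
gripper_force: 0.0
```

Request:
{"name": "play_rows", "arguments": {
  "targets": [0,0,0,-7,0,0,0,-14,0,0,0,-21,0,0,0,-28,0,0,0,-35,0,0,0,-42,0,0,0,-49,0,0,0,-56]
}}

```text
t: 18.75
tool_pos: [0.5557, -0.0155, 0.1873]
orientation: [-3.069, -0.669, -0.0]
force: [0.3, -0.6, 0.2]
opening: 0.0501
gripper_force: 0.0
```

Request:
{"name": "play_rows", "arguments": {
  "targets": [0,0,0,-7,0,0,0,-14,0,0,0,-21,0,0,0,-28,0,0,0,-35,0,0,0,-42,0,0,0,-49,0,0,0,-56]
}}

```text
t: 19.42
tool_pos: [0.5557, -0.0155, 0.1873]
orientation: [-2.396, -2.032, -0.0]
force: [0.7, 0.3, -0.0]
opening: 0.05
gripper_force: 0.0
```

Request:
{"name": "play_rows", "arguments": {
  "targets": [0,0,0,-7,0,0,0,-14,0,0,0,-21,0,0,0,-28,0,0,0,-35,0,0,0,-42,0,0,0,-47,0,0,0,-47]
}}

```text
t: 20.08
tool_pos: [0.5557, -0.0156, 0.1873]
orientation: [-1.39, -2.817, -0.0]
force: [0.2, -0.2, -0.8]
opening: 0.0499
gripper_force: 0.0
```

```bash
python3 - <<'E'
from h import *
lev();go(.555,-.0163,.1325,127.5)
from plant import read_state;print(read_state()['q'])
E
```

```text
t 20.08 z 0.1873 r 0.071 ang 127.1 al 127.5 Ft -0.05 Fr -0.3 Fz -0.8 tau [-0.069 -0.102  0.007] 0.0499 0.0
t 20.08 pos [ 0.5557 -0.0156  0.1873] al 127.5 shift [-0.02 -0.1   5.48] roll -0.012717497135952271
[-1.20385634e-01  4.02814860e-02  1.67550430e+00  2.74798977e-04
  1.42586071e+00 -7.74701820e-01]
```

Request:
{"name": "play_rows", "arguments": {
  "targets": [0,-0.1,3,0,0,-0.1,5.5,0,0,-0.1,5.5,0,0,-0.1,5.5,0,0,-0.1,5.5,0]
}}

```text
t: 20.5
tool_pos: [0.5555, -0.0163, 0.1337]
orientation: [1.398, 2.812, 0.001]
force: [-0.3, -0.5, 0.4]
opening: 0.0503
gripper_force: 0.0
```

Request:
{"name": "play_rows", "arguments": {
  "targets": [0,0,0,0,0,0,0,0,0,0,0,0,0,0,0,0,0,0,0,0,0,0,0,0,0,0,0,0,0,0,0,0],
  "grip": 0.6
}}

```text
t: 21.17
tool_pos: [0.555, -0.0163, 0.1326]
orientation: [1.397, 2.814, 0.0]
force: [0.3, 0.4, 1.5]
opening: 0.0115
gripper_force: 15.0
```

```bash
sed -i 's/"Fz",s\["force"\]\[2\].round(1)/"Mr",(s["wrist_torque"][:2]@u).round(3)/' h.py; python3 -c "import h;h.lev()"
```

```text
t 21.17 z 0.1326 r 0.0709 ang 127.8 al 127.2 Ft -0.46 Fr 0.15 Mr -0.147 tau [ 0.066 -0.135 -0.046] 0.0115 15.0
```

Request:
{"name": "play_rows", "arguments": {
  "targets": [-0.004,0.245,0,2]
}}

```text
t: 21.25
tool_pos: [0.5561, -0.0154, 0.1325]
orientation: [-1.445, -2.789, 0.003]
force: [-7.1, -3.2, 5.7]
opening: 0.0119
gripper_force: 15.0
```

```bash
python3 -c "import h;h.lev()"
```

```text
t 21.25 z 0.1325 r 0.0708 ang 126.7 al 125.2 Ft 7.63 Fr 1.65 Mr 1.095 tau [-0.579  0.934  0.086] 0.0119 15.0
```

Request:
{"name": "play_rows", "arguments": {
  "targets": [-0.004,0.245,0,2]
}}

```text
t: 21.33
tool_pos: [0.558, -0.014, 0.1325]
orientation: [-1.496, -2.761, 0.003]
force: [-6.3, -3.2, 6.1]
opening: 0.0118
gripper_force: 15.0
```

```bash
python3 -c "import h;h.lev()"
```

```text
t 21.33 z 0.1325 r 0.0709 ang 124.9 al 123.1 Ft 7.0 Fr 0.95 Mr 1.022 tau [-0.427  0.947  0.06 ] 0.0118 15.0
```

Request:
{"name": "play_rows", "arguments": {
  "targets": [-0.004,0.245,0,2]
}}

```text
t: 21.42
tool_pos: [0.56, -0.0128, 0.1325]
orientation: [-1.544, -2.734, 0.003]
force: [-7.8, -3.1, 5.3]
opening: 0.0116
gripper_force: 15.0
```

```bash
python3 -c "import h;h.lev()"
```

```text
t 21.42 z 0.1325 r 0.0708 ang 123.0 al 121.1 Ft 8.19 Fr 1.65 Mr 1.202 tau [-0.551  1.076  0.073] 0.0116 15.0
```

Request:
{"name": "play_rows", "arguments": {
  "targets": [-0.004,0.245,0,2]
}}

```text
t: 21.5
tool_pos: [0.562, -0.0115, 0.1325]
orientation: [-1.591, -2.707, 0.004]
force: [-8.4, -3.0, 6.4]
opening: 0.0116
gripper_force: 15.0
```

```bash
python3 -c "import h;h.lev()"
```

```text
t 21.5 z 0.1325 r 0.0708 ang 121.0 al 119.1 Ft 8.77 Fr 1.74 Mr 1.249 tau [-0.512  1.15   0.092] 0.0116 15.0
```

Request:
{"name": "play_rows", "arguments": {
  "targets": [-0.004,0.245,0,2]
}}

```text
t: 21.58
tool_pos: [0.5641, -0.0103, 0.1325]
orientation: [-1.638, -2.678, 0.004]
force: [-8.9, -2.5, 6.5]
opening: 0.0114
gripper_force: 15.0
```

```bash
python3 -c "import h;h.lev()"
```

```text
t 21.58 z 0.1325 r 0.0708 ang 119.1 al 117.1 Ft 9.02 Fr 2.14 Mr 1.262 tau [-0.449  1.195  0.053] 0.0114 15.0
```

Request:
{"name": "play_rows", "arguments": {
  "targets": [-0.002,0.12,0,1]
}}

```text
t: 21.67
tool_pos: [0.5652, -0.0097, 0.1325]
orientation: [-1.662, -2.664, 0.004]
force: [-9.2, -2.1, 6.6]
opening: 0.0117
gripper_force: 15.0
```

```bash
python3 -c "import h;h.lev()"
```

```text
t 21.67 z 0.1325 r 0.0708 ang 118.0 al 116.1 Ft 9.07 Fr 2.44 Mr 1.245 tau [-0.381  1.208  0.072] 0.0117 15.0
```

Lever drag is about 3.8 N over free, in the firm band. Releasing and lifting clear.

Request:
{"name": "play_rows", "arguments": {
  "targets": [0,0,0,0,0,0,0,0,0,0,0,0,0,0,-3,0,0,0,-6.5,0,-3,0,-8,0,-3,0,-8,0,-3,0,-8,0],
  "grip": 5
}}

```text
t: 22.33
tool_pos: [0.5807, -0.0371, 0.2138]
orientation: [1.66, 2.664, 0.002]
force: [-0.4, 1.1, -0.8]
opening: 0.0499
gripper_force: 0.0
```

```bash
python3 - <<'E'
from h import *
from plant import eyes
lev()
o=[]
for n in("top","scene"):
    c=eyes.read_camera(n);p=proj(c,[.575,-.045,.1]).astype(int)
    o.append(cv2.resize(c["image"][p[1]-60:p[1]+60,p[0]-48:p[0]+48,::-1],None,fx=4.1,fy=4.1,interpolation=cv2.INTER_CUBIC));print(p)
cv2.imwrite("pics/c4.png",np.hstack(o))
E
```

```text
t 22.33 z 0.2138 r 0.0393 ang 116.8 al 116.1 Ft -0.13 Fr 1.18 Mr -0.055 tau [-0.008 -0.066  0.06 ] 0.0499 0.0
[306 216]
[320 218]
```

View pics/c4.png

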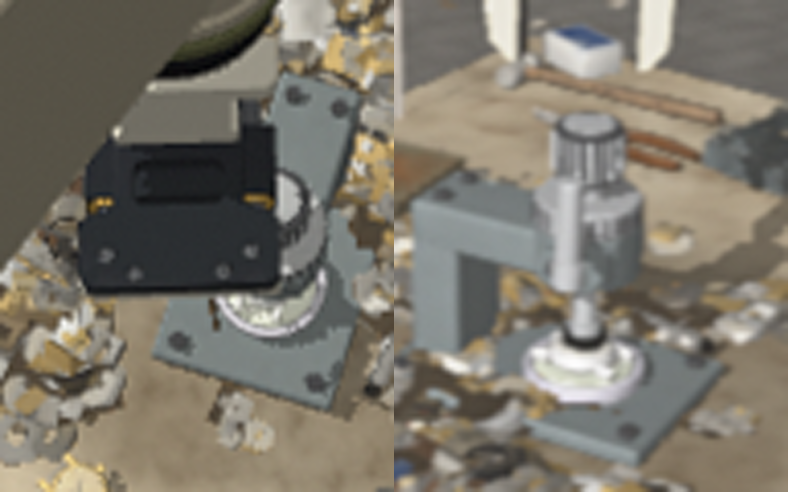

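The foot bears on the watch (scene crop ≈(585,335)), the lever post has swung back (≈(567,235)), and the fingers are clear above. Handing in.

```bash
python3 -c "
from plant import workorder
print(workorder.close_job())"
```

```text
the job is handed in; nothing more can be done
None
```

The job is handed in at about 22 s of the 72 s allowed: I freed the lock ring, turned the knob to an estimated 0.15 N m over free turning (snug), swung the lever back to about 3.8 N over free drag (firm), and left the gripper clear of everything. No verdict came back.

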